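# Put a tape roll away on the bench carousel

### The job

Put the loose roll of masking tape away on the tape carousel: first turn the carousel by its black top knob until its one empty arm points straight at the front edge of the bench, towards the robot, and leave it so. The neighbouring rolls leave no room for fingers at the sides of that arm, so then stand the loose roll up on its rim on the bench and let go of it, take it again from above across its width, and hang it on the empty arm. The other rolls must stay hanging on their arms, and the oil can, the thread spool and the tin of tacks must stay standing where they are.

Things in the scene. Friction and masses are not known exactly. Their poses are not given: they have to be found in the camera images.
- roll_mid (a point): Centre of the loose roll lying flat on the bench: beige tape ring, outer diameter 108 mm, clear hole 74 to 80 mm, wall 14 to 17 mm (2 mm more where the tape ends), 36 mm wide, 60 to 130 g; z is the axis of its hole. The centre is 18 mm above the bench when flat, 54 mm when it stands on its rim, where it is steady up to 15 degrees of lean but can roll if pushed
- free_arm (a point): Top of mid-seat of the one empty carousel arm, 210 mm above the bench, 115 mm from the turning axis; x points outward along the arm, z up. Six like arms, 60 degrees apart: 10 mm round bars, a level 40 mm seat, outer end turned up to a red cap 150 mm from the axis and 24 mm higher than the seat. A 108 mm roll hung here has its centre 37 to 40 mm below, about 10 mm of air to the rolls beside it, 55 mm to the hub behind
- knob (a point): Black knurled knob on top of the carousel head, to turn it by: upright cylinder, 44 mm diameter, 246 to 287 mm above the bench; the point is on the turning axis, 266 mm up; x points along the empty arm. The head turns endlessly both ways, stiffly (0.25 N m), and stays where it is left. Its grey foot (radius 85 mm) is fixed to the bench
- bench_edge (a point): A fixed point on the front edge of the bench top, for direction: x points away from the robot, square to the front edge; y to the robot's left. The empty arm points straight at the front edge when its x is opposite to this x. The beech clamp board (21 mm high; red lever 200 mm high) begins 210 mm left of this point; between it and the carousel the bench is bare but for the things listed
- hung_1_mid (a point): Centre of a beige roll of tape (108 mm diameter, 36 mm wide) that hangs loose on the arm 60 degrees anticlockwise (from above) of the empty one; z runs along the axis of its hole, outward. Its centre hangs about 172 mm above the bench
- hung_2_mid (a point): Centre of a grey roll of tape (93 mm diameter, 18 mm wide) that hangs loose on the arm 120 degrees anticlockwise (from above) of the empty one; z runs along the axis of its hole, outward. Its centre hangs about 172 mm above the bench
- hung_3_mid (a point): Centre of a beige roll of tape (101 mm diameter, 24 mm wide) that hangs loose on the arm 180 degrees anticlockwise (from above) of the empty one; z runs along the axis of its hole, outward. Its centre hangs about 172 mm above the bench
- hung_4_mid (a point): Centre of a grey roll of tape (93 mm diameter, 18 mm wide) that hangs loose on the arm 240 degrees anticlockwise (from above) of the empty one; z runs along the axis of its hole, outward. Its centre hangs about 172 mm above the bench
- hung_5_mid (a point): Centre of a beige roll of tape (101 mm diameter, 24 mm wide) that hangs loose on the arm 300 degrees anticlockwise (from above) of the empty one; z runs along the axis of its hole, outward. Its centre hangs about 172 mm above the bench
- oiler_mid (a point): Small brass oil can standing on the bench, 58 mm diameter, 125 mm high to the tip of its spout; the point is on its axis, 50 mm above the bench
- spool_mid (a point): Wooden spool of brown thread standing on the bench, 40 mm diameter, 50 mm high; the point is its centre, 25 mm above the bench
- tacks_mid (a point): Small open tin of tacks, 68 mm diameter, 24 mm high; the point is its centre, 12 mm above the bench

How it is judged:
By the outcome, as a careful person would: the job done as asked, in the order asked, and still so for the second after the job is handed in, with the robot touching nothing.
It also fails if it takes over 72 s, if anything falls off the work surface, if the arm or the gripper's body presses on something with over 40 N, if the wrist force passes 120 N, or if a joint passes its speed limit or range.

### The arm

A 7-joint arm with a two-finger parallel gripper is mounted at the origin on a cart in front of the work surface, level with it; the furniture and walls round the work are solid. World frame = base frame: x ahead of the robot, y to its left, z up, the work surface at z = 0. Lengths are in m, angles in rad, forces in N, time in s.
With the tool pointing down it reaches from about 0.425 to 0.8 m from the base axis. Payload 8.3 kg.
Tool frame: the origin (TCP) lies on the front face of the gripper's body, between the roots of the fingers; the fingertips stand 73 mm ahead of it and the grasp point (between the pads) lies 54 mm ahead of it; z points along the fingers, y is the line along which they close (so a half turn about z gives the same grasp; the last joint's range is limited). The gripper opens to 85 mm and grips with 20 to 120 N. Pads are 22 mm wide; open, the fingers measure 114 mm over their backs; the gripper's body (76 mm by 85 mm) begins 54 mm behind the grasp point. The pads swing forward as they close: fully open they stand 13 mm farther back than shut.
Start: joints at [-1.237, 0.383, 0.016, 1.37, -0.006, 1.388, -0.046], TCP at [0.241, 0.576, 0.304] pointing down, gripper open.
Joint ranges: [-2.95, 2.95], [-0.25, 2.06], [-1.52, 1.56], [0.18, 2.33], [-1.44, 4.58], [0.02, 2.06], [-3.01, 3.01]. Speed limits (rad/s): [2.39, 2.39, 3.01, 3.01, 3.14, 3.14, 3.14].

### API

Orientations are given as a rotation vector (axis times angle).
In Python, from station import * gives the robot as it stands.
- The arm moves only by the tool arm_command, never from a script. Its argument "series" is a list of rows, each a list of 7 numbers: the shift along the tool's x, y, z normalised to -1 to 1, where 1 is 80 mm, then the turn, a rotation vector about the tool's x, y, z normalised to -1 to 1, where 1 is 45 degrees, then the opening, from -1 (shut) to 1 (fully open). In form: [[dx, dy, dz, rx, ry, rz, grip], ...]. A call has 1 to 12 rows; each row shifts and turns the commanded pose from where the row before left it, along the tool's axes as they then stand; what a row does not reach is not made up. A row lasts 1/10 s, in which the tool goes at most 50 mm and 8.59 degrees, less where a joint would pass 70% of its speed; a pose out of reach is approached as far as the arm can. A call with a number of a shift or a turn outside -1 to 1 is refused whole. A call with a gripper value outside its range is refused whole. The fingers move at their own pace and stop on an object; "grip_force" is the grip in N (left out, the last holds). Time passes only in rows, so rows that do not move let the fingers close. It gives the time, the measured TCP pose, the force, the opening and the grip force at its end, in the units of the state.
- get_state(): the state, without advancing time (a new reading comes with each control period).
- snapshot(name): name is "scene" or "top" or "wrist"; returns a dict with "pixels" (400x640x3 uint8, red, green, blue), "fx", "fy", "cx", "cy" (pixels), "k1" (the pictures are not rectified: a ray, as slopes to the right and down, at radius r is drawn at 1 + k1 r^2 times it, then the intrinsics apply), "extrinsics" (4x4, takes a point from camera to world coordinates). Camera axes: x right, y up, looking along -z (the intrinsics and any distortion apply to the point x, -y, -z); pixel columns grow to the right and rows downward; lengths in m; the calibration is good to about 2 mm. A picture is of the moment at which its call begins. There is no depth.
- job_done(): hands the job in; it is judged then, once.
The state is a dict: "clock": time; "qpos": joint angles; "joint_vel": joint speeds; "joint_efforts": joint torques, N m; "eef_pos": TCP position; "eef_rot": TCP orientation; "force": force on the tool from outside, world axes, zero at the start; "moment": the same for the moment, N m; "width": finger opening in m; "grip_force": force on a finger pad.
Only numpy, scipy, OpenCV 4.12 (cv2) and the standard library are available. Lean on these libraries where they do the work, as an engineer would, in place of code of your own. Each camera call takes 0.05 s, during which the arm holds its last target. There are 200 camera calls.

## Working session

There is one attempt and no reset: what is moved stays moved. The work goes in short steps, Python scripts to look and compute and a tool call to move; the robot and the scene stay as the last step left them, time stands still between calls to the robot, and variables do not carry over. Pictures are saved under pics/ and viewed, at most 10 in all, crops included, and the job is handed in when it is done.

Besides the shell and the picture viewer there is one more tool, called after ">>>" in YAML: its name, and indented under it one key for each argument. arm_command: Moves the arm, as the interface text tells. Its arguments: {"type":"object","properties":{"series":{"type":"array","items":{"type":"array","items":{"type":"number"}}},"grip_force":{"type":"number"}},"required":["series"]}

```bash
mkdir -p pics; ls; cat > h.py <<'E'
from station import *
import numpy as np, cv2
from scipy.spatial.transform import Rotation as R
def ray(s,u,v):
    d=np.array([(u-s["cx"])/s["fx"],(v-s["cy"])/s["fy"]]);p=d.copy()
    for _ in range(20): p=d/(1+s["k1"]*(p@p))
    E=np.array(s["extrinsics"]);return E[:3,3],E[:3,:3]@np.array([p[0],-p[1],-1])
def at(s,u,v,z):
    o,d=ray(s,u,v);return o+d*(z-o[2])/d[2]
def proj(s,P):
    E=np.array(s["extrinsics"]);c=E[:3,:3].T@(np.array(P)-E[:3,3]);x,y=c[0]/-c[2],-c[1]/-c[2]
    k=1+s["k1"]*(x*x+y*y);return s["cx"]+s["fx"]*x*k,s["cy"]+s["fy"]*y*k
def save(s,n,box=None,f=1):
    im=s["pixels"][:,:,::-1]
    if box: im=im[box[1]:box[3],box[0]:box[2]]
    cv2.imwrite(n,cv2.resize(im,None,fx=f,fy=f,interpolation=cv2.INTER_CUBIC))
E
python3 - <<'E'
from h import *
import pickle
S={n:snapshot(n) for n in("top","scene")}
pickle.dump(S,open("s0.pkl","wb"))
a=[cv2.resize(S[n]["pixels"][:,:,::-1],(480,300)) for n in S]
for n in S: save(S[n],f"pics/{n}0.png",None,1.25)
for n in S: print(n,S[n]["fx"],S[n]["k1"],np.round(S[n]["extrinsics"],3).tolist())
s=get_state();print(s)
E
```

```text
pics
top 465.4967277166908 -0.031927723982103834 [[-0.028, 0.98, -0.197, 0.245], [-1.0, -0.03, -0.006, -0.269], [-0.011, 0.197, 0.98, 1.446], [0.0, 0.0, 0.0, 1.0]]
scene 448.134844924368 0.00269385576608476 [[0.68, 0.348, -0.645, -0.129], [-0.733, 0.295, -0.613, -0.907], [-0.023, 0.89, 0.455, 0.628], [0.0, 0.0, 0.0, 1.0]]
{'clock': 0.1, 'qpos': array([-1.23687783,  0.38418076,  0.016409  ,  1.37105714, -0.00633613,
        1.38821176, -0.04646712]), 'joint_vel': array([-0.00151614, -0.00233914, -0.00098432, -0.00103421,  0.00093509,
       -0.0004605 , -0.00045635]), 'joint_efforts': array([ 3.44169152e-03, -6.29129219e+01,  8.48005190e-01, -3.72756636e+01,
        1.68467313e-02,  1.04194364e-02, -1.08328877e-05]), 'eef_pos': array([0.24139751, 0.57614081, 0.30295872]), 'eef_rot': array([-6.19080413e-01, -3.07963123e+00,  2.78622458e-03]), 'force': array([0.26274912, 0.97908742, 0.42489991]), 'moment': array([0.05667185, 0.04071014, 0.02463336]), 'grip_force': 0.0, 'width': 0.08541495192407508}
```

View pics/top0.png

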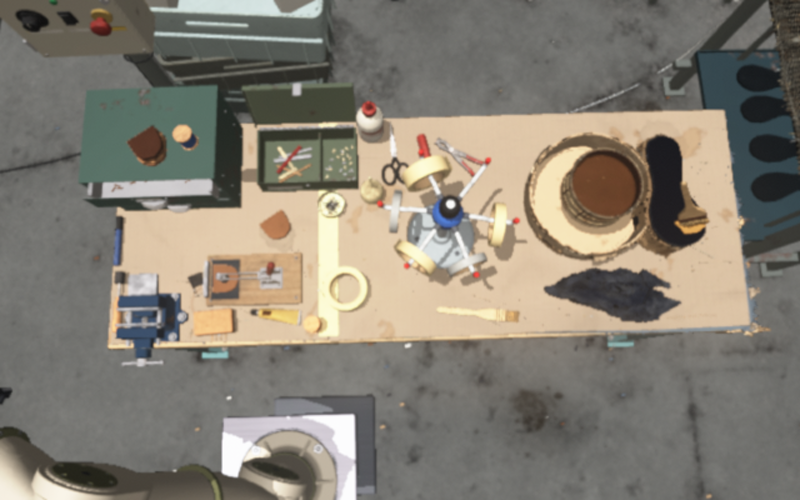

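View pics/scene0.png

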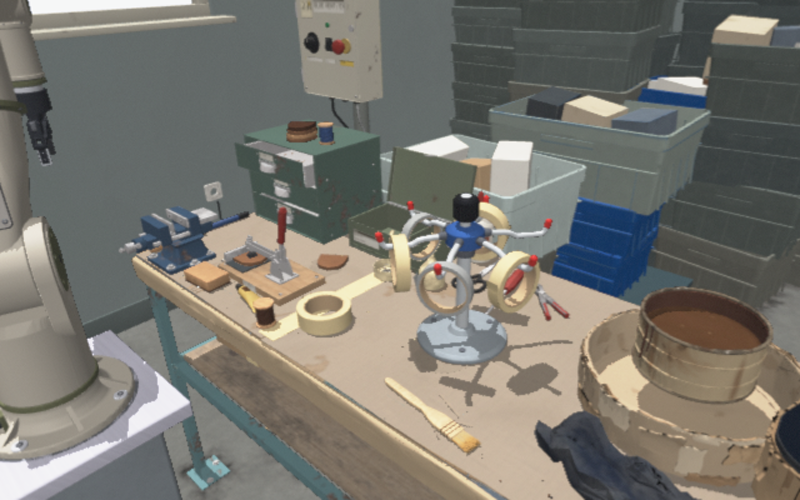

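Top picture (1.25x): knob about (451,205), empty arm's red cap at (487,160) (pointing away-right), loose roll (347,288), oil can (371,189), tacks (331,205), spool (313,324).

```bash
python3 - <<'E'
from h import *
import pickle
s=pickle.load(open("s0.pkl","rb"))["top"]
save(s,"pics/crop0.png",(240,95,430,280),4*.79)
f=lambda u,v,z:print(u,v,np.round(at(s,u/1.25,v/1.25,z),3))
for a in [(451,205,.287),(487,160,.239),(515,221,.239),(476,275,.239),(406,265,.239),(381,205,.239),(347,288,.036),(371,189,.05),(331,205,.024),(313,324,.05),(110,348,0),(750,328,0),(300,342,0),(500,336,0)]: f(*a)
E
```

```text
451 205 [ 0.583 -0.39   0.287]
487 160 [ 0.697 -0.479  0.239]
515 221 [ 0.558 -0.53   0.239]
476 275 [ 0.443 -0.44   0.239]
406 265 [ 0.469 -0.294  0.239]
381 205 [ 0.602 -0.244  0.239]
347 288 [ 0.454 -0.151  0.036]
371 189 [ 0.7   -0.216  0.05 ]
331 205 [ 0.67  -0.112  0.024]
313 324 [ 0.367 -0.07   0.05 ]
110 348 [0.325 0.445 0.   ]
750 328 [ 0.328 -1.149  0.   ]
300 342 [ 0.328 -0.03   0.   ]
500 336 [ 0.328 -0.524  0.   ]
```

View pics/crop0.png

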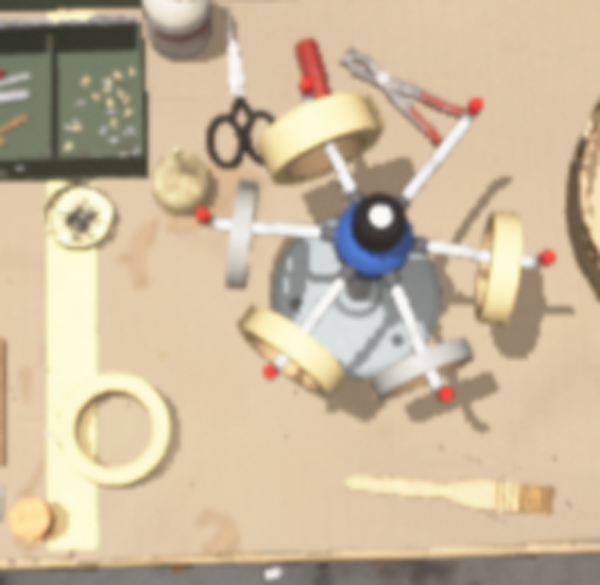

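Crop: six red caps; empty arm upper right (cap at (475,105)), at about -39° in world, axis about (0.582,-0.387). It needs a clockwise turn of about 141°. I'll go above the knob first.

>>> arm_command:
  series:
    - [0,0,-0.6,0,0,0.17,1]
    - [0,0,-0.6,0,0,0.17,1]
    - [0,0,0,0,0,0.17,1]
    - [0,0,0,0,0,0.17,1]

```text
clock: 0.5
eef_pos: [0.2416, 0.5768, 0.4016]
eef_rot: [-1.417, -2.803, -0.005]
force: [-0.8, -0.2, -0.2]
width: 0.0854
grip_force: 0.0
```

>>> arm_command:
  series:
    - [-0.6,0,0,0,0,0,1]
    - [-0.6,0,0,0,0,0,1]
    - [-0.6,0,0,0,0,0,1]
    - [-0.6,0,0,0,0,0,1]
    - [-0.6,0,0,0,0,0,1]
    - [-0.6,0,0,0,0,0,1]
    - [-0.6,0,0,0,0,0,1]
    - [-0.6,0,0,0,0,0,1]
    - [-0.6,0,0,0,0,0,1]
    - [-0.6,0,0,0,0,0,1]
    - [-0.6,0,0,0,0,0,1]
    - [-0.6,0,0,0,0,0,1]

```text
clock: 1.7
eef_pos: [0.5862, 0.1128, 0.3996]
eef_rot: [-1.409, -2.807, 0.0]
force: [0.3, 1.0, -0.2]
width: 0.0857
grip_force: 0.0
```

```bash
cat >> h.py <<'E'
def tool(): 
    s=get_state();return s,np.array(s["eef_pos"]),R.from_rotvec(s["eef_rot"])
def go(p,M=None):
    "print shift (units of 80mm, present tool axes) and turn (units 45deg) to target"
    s,e,r=tool();print("t",round(s["clock"],2),"pos",e.round(4),"q",s["qpos"].round(2),"F",s["force"].round(1),"w",round(s["width"],4))
    print("tool axes(cols)",r.as_matrix().round(3).tolist())
    print("shift",(r.inv().apply(np.array(p)-e)/.08).round(3))
    if M is not None: print("turn",((r.inv()*R.from_matrix(M)).as_rotvec()/(np.pi/4)).round(3))
E
python3 -c "
from h import *
go([.582,-.387,.4])"
```

```text
t 1.7 pos [0.5862 0.1128 0.3996] q [-0.58  0.31  0.45  1.29 -0.14  1.57  0.5 ] F [ 0.3  1.  -0.2] w 0.0857
tool axes(cols) [[-0.598, 0.802, -0.001], [0.802, 0.598, -0.0], [0.0, -0.0, -1.0]]
shift [-4.979 -3.775 -0.005]
```

>>> arm_command:
  series:
    - [-0.45,-0.34,0,0,0,0,1]
    - [-0.45,-0.34,0,0,0,0,1]
    - [-0.45,-0.34,0,0,0,0,1]
    - [-0.45,-0.34,0,0,0,0,1]
    - [-0.45,-0.34,0,0,0,0,1]
    - [-0.45,-0.34,0,0,0,0,1]
    - [-0.45,-0.34,0,0,0,0,1]
    - [-0.45,-0.34,0,0,0,0,1]
    - [-0.45,-0.34,0,0,0,0,1]
    - [-0.45,-0.34,0,0,0,0,1]
    - [-0.45,-0.34,0,0,0,0,1]
    - [0,0,0,0,0,0,1]

```text
clock: 2.9
eef_pos: [0.5782, -0.3894, 0.3971]
eef_rot: [-1.423, -2.796, 0.007]
force: [-0.5, -0.4, -0.2]
width: 0.0855
grip_force: 0.0
```

```bash
python3 -c "
from h import *
go([.582,-.387,.325])
s=snapshot('wrist');save(s,'pics/w1.png')
print(proj(s,[.582,-.387,.287]),np.round(s['extrinsics'],3).tolist())"
```

```text
t 2.9 pos [ 0.5782 -0.3894  0.3971] q [ 0.23  0.6   0.63  0.95 -0.33  1.69  1.36] F [-0.5 -0.4 -0.2] w 0.0855
tool axes(cols) [[-0.589, 0.808, -0.006], [0.808, 0.589, -0.002], [0.002, -0.006, -1.0]]
shift [-0.006  0.062  0.901]
(np.float64(322.4103314016622), np.float64(230.32838060936243)) [[0.809, -0.566, -0.157, 0.538], [0.588, 0.776, 0.227, -0.332], [-0.006, -0.276, 0.961, 0.467], [0.0, 0.0, 0.0, 1.0]]
```

View pics/w1.png

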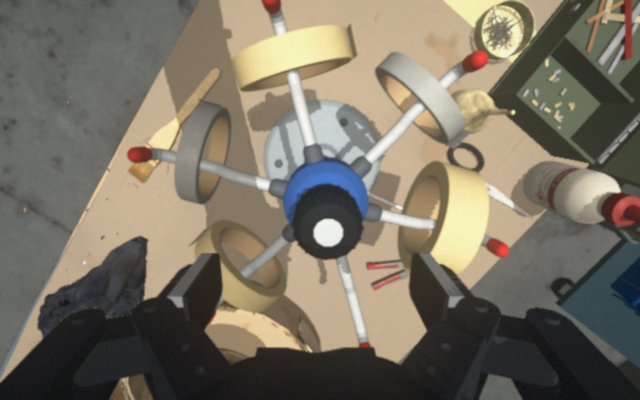

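The white knob top is at (326,233), within 2 mm of prediction (322,230). The wrist joint needs unwinding before the turn.

>>> arm_command:
  series:
    - [0,0,0,0,0,-0.185,1]
    - [0,0,0,0,0,-0.185,1]
    - [0,0,0,0,0,-0.185,1]
    - [0,0,0,0,0,-0.185,1]
    - [0,0,0,0,0,-0.185,1]
    - [0,0,0,0,0,-0.185,1]
    - [0,0,0,0,0,-0.185,1]
    - [0,0,0,0,0,-0.185,1]
    - [0,0,0,0,0,-0.185,1]
    - [0,0,0,0,0,-0.185,1]
    - [0,0,0,0,0,-0.185,1]
    - [0,0,0,0,0,-0.185,1]

```text
clock: 4.15
eef_pos: [0.5827, -0.3802, 0.3999]
eef_rot: [-1.254, 2.88, 0.001]
force: [-0.2, -0.2, 0.6]
width: 0.0853
grip_force: 0.0
```

```bash
python3 -c "
from h import *
go([.582,-.387,.325])
s=snapshot('wrist');
c=s['pixels'].astype(int);m=(c.min(2)>225)&(c.max(2)-c.min(2)<20)
n,l,st,ce=cv2.connectedComponentsWithStats(m.astype(np.uint8))
print(proj(s,[.582,-.387,.287]))
for i in range(1,n):
  if 200<st[i,4]<2500: print(st[i],ce[i],at(s,*ce[i],.287))"
```

```text
t 4.15 pos [ 0.5827 -0.3802  0.3999] q [ 0.37  0.55  0.31  0.94 -0.16  1.67  3.01] F [-0.2 -0.2  0.6] w 0.0853
tool axes(cols) [[-0.682, -0.732, 0.0], [-0.732, 0.682, 0.001], [-0.001, 0.0, -1.0]]
shift [ 0.069 -0.052  0.936]
(np.float64(309.6101231434205), np.float64(218.76448524203823))
[294 218  26  18 360] [306.85       226.08611111] [ 0.58646426 -0.38471344  0.287     ]
```

>>> arm_command:
  series:
    - [0.055,-0.05,0.3,0,0,0,1]
    - [0,0,0.3,0,0,0,1]
    - [0,0,0.33,0,0,0,1]
    - [0,0,0,0,0,0,-1]
    - [0,0,0,0,0,0,-1]
    - [0,0,0,0,0,0,-1]
    - [0,0,0,0,0,0,-1]
    - [0,0,0,0,0,0,-1]
    - [0,0,0,0,0,0,-1]
    - [0,0,0,0,0,0,-1]
  grip_force: 70

```text
clock: 5.2
eef_pos: [0.5827, -0.3879, 0.3281]
eef_rot: [-1.241, 2.883, -0.005]
force: [1.1, 0.3, 7.2]
width: 0.0413
grip_force: 72.8
```

>>> arm_command:
  series:
    - [0,0,0,0,0,0.06,-1]
    - [0,0,0,0,0,0.12,-1]
    - [0,0,0,0,0,0.12,-1]
    - [0,0,0,0,0,0.12,-1]
    - [0,0,0,0,0,0.12,-1]
    - [0,0,0,0,0,0.12,-1]
    - [0,0,0,0,0,0.12,-1]
    - [0,0,0,0,0,0.12,-1]
    - [0,0,0,0,0,0.12,-1]
    - [0,0,0,0,0,0.12,-1]
    - [0,0,0,0,0,0.12,-1]
    - [0,0,0,0,0,0.12,-1]

```text
clock: 6.4
eef_pos: [0.5823, -0.3862, 0.3281]
eef_rot: [0.427, 3.111, 0.002]
force: [-4.5, 9.2, 9.7]
width: 0.0416
grip_force: 73.1
```

>>> arm_command:
  series:
    - [0,0,0,0,0,0.12,-1]
    - [0,0,0,0,0,0.12,-1]
    - [0,0,0,0,0,0.12,-1]
    - [0,0,0,0,0,0.12,-1]
    - [0,0,0,0,0,0.12,-1]
    - [0,0,0,0,0,0.12,-1]
    - [0,0,0,0,0,0.12,-1]
    - [0,0,0,0,0,0.12,-1]
    - [0,0,0,0,0,0.12,-1]
    - [0,0,0,0,0,0.12,-1]
    - [0,0,0,0,0,0.12,-1]
    - [0,0,0,0,0,0.12,-1]

```text
clock: 7.6
eef_pos: [0.5836, -0.3849, 0.3281]
eef_rot: [2.024, 2.401, 0.006]
force: [0.4, 9.9, 10.6]
width: 0.0417
grip_force: 73.3
```

```bash
python3 - <<'E'
from h import *
go([.583,-.386,.328])
s,e,r=tool();y=r.as_matrix()[:,1];print("yaw",np.degrees(np.arctan2(y[1],y[0])),s["force"])
s=snapshot("top")
c=s["pixels"].astype(int);m=(c[...,0]>150)&(c[...,1]<95)&(c[...,2]<95)
n,l,st,ce=cv2.connectedComponentsWithStats(m.astype(np.uint8))
for i in range(1,n):
  p=at(s,*ce[i],.239)
  d=p[:2]-[.582,-.387]
  if .11<np.hypot(*d)<.2: print(st[i,4],ce[i].round(1),p.round(3),np.hypot(*d).round(3),np.degrees(np.arctan2(d[1],d[0])).round(1))
E
```

```text
t 7.6 pos [ 0.5836 -0.3849  0.3281] q [ 0.16  0.61  0.68  1.1  -0.37  1.54  0.92] F [ 0.4  9.9 10.6] w 0.0417
tool axes(cols) [[-0.169, 0.986, 0.003], [0.986, 0.169, 0.002], [0.002, 0.004, -1.0]]
shift [-0.012 -0.01   0.002]
yaw 9.726624220016529 [ 0.42995713  9.94741189 10.58667656]
5 [335.  109.8] [ 0.755 -0.331  0.239] 0.182 17.8
12 [412.8 181.8] [ 0.544 -0.531  0.239] 0.149 -104.9
13 [375.4 221.6] [ 0.439 -0.425  0.239] 0.148 -164.9
```

>>> arm_command:
  series:
    - [0,0,0,0,0,0.12,-1]
    - [0,0,0,0,0,0.12,-1]
    - [0,0,0,0,0,0.09,-1]
    - [0,0,0,0,0,0,-1]
    - [0,0,0,0,0,0,-1]

```text
clock: 8.15
eef_pos: [0.584, -0.3849, 0.3281]
eef_rot: [2.314, 2.123, 0.007]
force: [2.9, 9.3, 10.9]
width: 0.0417
grip_force: 73.4
```

```bash
cat > caps.py <<'E'
from h import *
go([.583,-.386,.328])
s=snapshot("top")
c=s["pixels"].astype(int);m=(c[...,0]>150)&(c[...,1]<95)&(c[...,2]<95)
n,l,st,ce=cv2.connectedComponentsWithStats(m.astype(np.uint8))
for i in range(1,n):
  p=at(s,*ce[i],.236)
  d=p[:2]-[.582,-.387]
  if .11<np.hypot(*d)<.2: print(st[i,4],ce[i].round(1),p.round(3),np.hypot(*d).round(3),np.degrees(np.arctan2(d[1],d[0])).round(1))
E
python3 caps.py
```

```text
t 8.15 pos [ 0.584  -0.3849  0.3281] q [ 0.14  0.62  0.73  1.1  -0.4   1.54  0.69] F [ 2.9  9.3 10.9] w 0.0417
tool axes(cols) [[0.086, 0.996, 0.004], [0.996, -0.086, 0.002], [0.003, 0.004, -1.0]]
shift [-0.015 -0.012  0.002]
3 [334.7 109.7] [ 0.757 -0.331  0.236] 0.184 17.9
11 [403.5 142.8] [ 0.655 -0.514  0.236] 0.147 -60.3
7 [308.7 143.9] [ 0.66  -0.256  0.236] 0.152 59.3
18 [407.  195.3] [ 0.508 -0.514  0.236] 0.147 -120.3
10 [360.5 224. ] [ 0.435 -0.386  0.236] 0.147 179.7
```

>>> arm_command:
  series:
    - [0,0,0,0,0,0,1]
    - [0,0,0,0,0,0,1]
    - [0,0,0,0,0,0,1]
    - [0,0,0,0,0,0,1]
    - [0,0,0,0,0,0,1]
    - [0,0,-0.3,0,0,0,1]
    - [0,0,-0.5,0,0,0,1]
    - [0,0,-0.4,0,0,-0.1,1]

```text
clock: 9.0
eef_pos: [0.5817, -0.3877, 0.4232]
eef_rot: [2.234, 2.208, -0.001]
force: [0.3, 0.2, 0.4]
width: 0.0856
grip_force: 0.0
```

```bash
python3 caps.py; cat > kin.py <<'E'
from h import *
from scipy.optimize import least_squares
D=[([-1.23687783,.38418076,.016409,1.37105714,-.00633613,1.38821176,-.04646712],[.2414,.5761,.303],[-.619,-3.0796,.0028]),
([-.58,.31,.45,1.29,-.14,1.57,.5],[.5862,.1128,.3996],[-1.409,-2.807,0]),
([.23,.6,.63,.95,-.33,1.69,1.36],[.5782,-.3894,.3971],[-1.423,-2.796,.007]),
([.37,.55,.31,.94,-.16,1.67,3.01],[.5827,-.3802,.3999],[-1.254,2.88,.001]),
([.16,.61,.68,1.1,-.37,1.54,.92],[.5836,-.3849,.3281],[2.024,2.401,.006])]
def fk(p,q):
    d,a,b,c,e,f,y0,y7=p
    r=R.from_euler("z",y0);x=np.array([0,0,d]);Z=lambda q:R.from_euler("z",-q);Y=lambda q:R.from_euler("y",q)
    r=r*Z(q[0])*Y(q[1]);r=r*Z(q[2]);x=x+r.apply([e,0,a]);r=r*Y(q[3]);x=x+r.apply([-e,0,0])
    r=r*Z(q[4]);x=x+r.apply([0,0,b]);r=r*Y(q[5]);x=x+r.apply([f,0,c]);return x,r*Z(q[6])*R.from_euler("z",y7)
def res(p): 
    o=[]
    for q,x,w in D:
        X,r=fk(p,q);o+=list((X-x)*5)+list((r.inv()*R.from_rotvec(w)).as_rotvec())
    return o
best=min((least_squares(res,[.35,.45,.45,.2,0,0,0,y]) for y in(0,1.57,3.14,-1.57)),key=lambda s:s.cost)
P=best.x
if __name__=="__main__":
    print(P.round(3),best.cost);print(np.round(res(P),3))
    lo=np.array([-2.95,-.25,-1.52,.18,-1.44,.02,-3.01]);hi=np.array([2.95,2.06,1.56,2.33,4.58,2.06,3.01])
    q0=get_state()["qpos"]
    for X in (.45,.5,.55,.6):
      for yaw in(0,-20,-40,30):
       for t in(60,75,90):
        M=R.from_euler("z",yaw,degrees=True)*R.from_matrix(np.array([[0,1,0],[1,0,0],[0,0,-1.]]))*R.from_euler("x",-t,degrees=True)
        tgt=np.array([X,-.15,.1])
        g=lambda q:np.r_[(fk(P,q)[0]-tgt)*5,(fk(P,q)[1].inv()*M).as_rotvec(),.001*(q-q0)]
        s=min((least_squares(g,np.clip(q,lo+.01,hi-.01),bounds=(lo,hi)) for q in(q0,(lo+hi)/2)),key=lambda s:s.cost)
        print(X,yaw,t,np.abs(s.fun[:6]).max().round(3),s.x.round(2))
E
python3 kin.py
```

```text
t 9.0 pos [ 0.5817 -0.3877  0.4232] q [ 0.2   0.63  0.72  0.88 -0.4   1.75  0.73] F [0.3 0.2 0.4] w 0.0856
tool axes(cols) [[0.012, 1.0, -0.0], [1.0, -0.012, -0.001], [-0.001, -0.0, -1.0]]
shift [0.022 0.016 1.189]
12 [403.4 142.8] [ 0.655 -0.514  0.236] 0.147 -60.2
9 [408. 195.] [ 0.509 -0.516  0.236] 0.149 -119.5
11 [360.5 223.6] [ 0.436 -0.387  0.236] 0.146 179.8
[-0.177  0.464  0.478 -0.133  0.005  0.021 -0.048  1.522] 0.0017052523693549392
[-0.002  0.02  -0.004  0.    -0.     0.    -0.027  0.025  0.012  0.005
 -0.005  0.009  0.006 -0.02  -0.015 -0.007 -0.006 -0.003 -0.008 -0.007
  0.013 -0.002 -0.001 -0.002 -0.017 -0.002 -0.005  0.001  0.005 -0.005]
0.45 0 60 0.0 [ 0.13  0.36  0.14  1.7  -1.44  0.3   1.5 ]
0.45 0 75 0.0 [ 1.11  0.9  -1.52  1.65  2.07  0.47 -1.29]
0.45 0 90 0.0 [ 1.11  0.86 -1.52  1.62  2.58  0.42 -1.79]
0.45 -20 60 0.0 [ 0.16  0.36  0.17  1.67 -0.68  0.08  0.59]
0.45 -20 75 0.0 [ 1.15  0.82 -1.41  1.63  2.17  0.65 -1.54]
0.45 -20 90 0.0 [ 1.16  0.88 -1.52  1.59  2.51  0.69 -1.7 ]
0.45 -40 60 0.0 [-0.36  0.5   0.95  1.69 -0.77  0.14  0.31]
0.45 -40 75 0.0 [ 0.61 
[... 1684 characters left out ...]
]
0.6 0 60 0.0 [ 0.05  0.66  0.22  1.24 -1.02  0.35  0.96]
0.6 0 75 0.0 [ 0.44  0.69 -0.47  1.16 -0.52  0.07  0.78]
0.6 0 90 0.0 [ 0.75  1.1  -1.52  1.14  2.31  0.39 -1.22]
0.6 -20 60 0.0 [-0.1   0.71  0.56  1.23 -0.83  0.29  0.46]
0.6 -20 75 0.0 [ 0.08  0.66  0.26  1.15 -0.67  0.04  0.47]
0.6 -20 90 0.0 [ 0.73  0.89 -1.12  1.12  2.41  0.52 -1.69]
0.6 -40 60 0.0 [-0.29  0.85  1.03  1.26 -0.8   0.36  0.05]
0.6 -40 75 0.0 [-0.27  0.85  1.06  1.19 -0.88  0.17  0.12]
0.6 -40 90 0.0 [ 0.35  0.65 -0.17  1.16  2.1   0.51 -2.09]
0.6 30 60 0.0 [-0.06  0.63  0.27  1.32 -1.34  0.72  1.48]
0.6 30 75 0.0 [ 0.21  0.62 -0.18  1.26 -1.44  0.58  1.67]
0.6 30 90 0.0 [ 0.57  0.74 -0.86  1.21 -1.44  0.38  1.96]
```

Carousel is set: empty arm at 179.8–180°, stays after release. Next I check wrist geometry by a small tilt near the loose roll.

>>> arm_command:
  series:
    - [0.55,-0.2,0,0,0,-0.02,1]
    - [0.6,-0.2,0,0,0,0,1]
    - [0.6,-0.2,0,0,0,0,1]
    - [0.6,-0.2,0,0,0,0,1]
    - [0.6,-0.2,0,0,0,0,1]
    - [0,0,0,-0.18,0,0,1]
    - [0,0,0,-0.18,0,0,1]
    - [0,0,0,-0.18,0,0,1]
    - [0,0,0,-0.18,0,0,1]
    - [0,0,0,-0.18,0,0,1]
    - [0,0,0,-0.18,0,0,1]

```text
clock: 10.15
eef_pos: [0.4994, -0.1492, 0.4247]
eef_rot: [1.836, 1.866, 0.645]
force: [-0.1, 1.0, 1.8]
width: 0.0855
grip_force: 0.0
```

```bash
cat > k2.py <<'E'
import kin;from h import *
from scipy.optimize import least_squares
s=get_state();kin.D.append((list(s["qpos"]),list(s["eef_pos"]),list(s["eef_rot"])));print(s["eef_pos"],s["eef_rot"],s["qpos"].round(3))
b=min((least_squares(kin.res,[.35,.45,.45,.2,0,0,0,y]) for y in(0,1.57,3.14,-1.57)),key=lambda s:s.cost)
print(b.x.round(3),b.cost,np.round(b.fun[-6:],3));P=b.x;np.save("P.npy",P)
lo=np.array([-2.95,-.25,-1.52,.18,-1.44,.02,-3.01]);hi=np.array([2.95,2.06,1.56,2.33,4.58,2.06,3.01])
q0=s["qpos"];rng=np.random.default_rng(0)
for G in((.45,-.15),(.5,-.15),(.55,-.15),(.6,-.16)):
 for yaw in(30,0,-20,-45,-90,90):
  for t in(80,90):
   M=R.from_euler("z",yaw,degrees=True)*R.from_matrix(np.array([[0,1,0],[1,0,0],[0,0,-1.]]))*R.from_euler("x",-t,degrees=True)
   tgt=np.array([*G,.1])-M.apply([0,0,.054])
   g=lambda q:np.r_[(kin.fk(P,q)[0]-tgt)*5,(kin.fk(P,q)[1].inv()*M).as_rotvec(),.001*(q-q0)]
   c=[least_squares(g,np.clip(q,lo+.01,hi-.01),bounds=(lo,hi)) for q in [q0]+[rng.uniform(lo,hi) for _ in range(3)]]
   f=[x for x in c if abs(x.fun[:6]).max()<.01]
   print(G,yaw,t,abs(c[0].fun[:6]).max().round(2),[x.x.round(2).tolist() for x in sorted(f,key=lambda x:abs(x.x-q0).max())[:1]])
E
python3 k2.py
```

```text
[ 0.49939123 -0.14917615  0.42465707] [1.83622919 1.86610803 0.64492312] [-0.01  -0.253  0.296  1.9   -0.169  0.868  0.385]
[ 0.242  0.462  0.469  0.285  0.008  0.013 -0.048  1.524] 0.003615103780729722 [-0.001  0.034  0.    -0.     0.029  0.009]
(0.45, -0.15) 30 80 0.01 [[2.2, 1.49, -1.29, 2.33, -0.0, 0.44, 1.76]]
(0.45, -0.15) 30 90 0.0 [[1.57, 0.9, -0.5, 2.31, -1.31, 1.19, 3.01]]
(0.45, -0.15) 0 80 0.37 []
(0.45, -0.15) 0 90 0.24 []
(0.45, -0.15) -20 80 0.44 []
(0.45, -0.15) -20 90 0.43 []
(0.45, -0.15) -45 80 0.28 []
(0.45, -0.15) -45 90 0.2 []
(0.45, -0.15) -90 80 0.0 [[-1.44, 1.55, 1.36, 2.03, -0.14, 0.91, -1.74]]
(0.45, -0.15) -90 90 0.0 [[-1.45, 1.68, 1.31, 1.99, -0.08, 0.96, -1.85]]
(0.45, -0.15) 90 80 0.0 [[1.01, 0.96, -0.34, 1.56, -0.62, 1.75, 2.48]]
(0.45, -0.15) 90 90 0.0 [[1.05, 1.08, -0.4, 1.52, -0.65, 1.83, 2.47]]
(0.5, -0.15) 30 80 0.0 [[2.08, 1.54, -1.32, 2.28, 0.08, 0.35, 1.65]]
(0.5, -0.15) 30 90 0.0 [[2.12, 1.74, -1.25, 2.24, 0.01, 0.42, 1.87]]
(0.5, -0.15) 0 80 0.32 []
(0.5, -0.15) 0 90 0.23 []
(0.5, -0.15) -20 80 0.42 []
(0.5, -0.15) -20 90 0.42 []
(0.5, -0.15)
[... 840 characters left out ...]
 2.33]]
(0.55, -0.15) 90 90 0.0 [[0.93, 1.18, -0.44, 1.27, -0.73, 1.85, 2.32]]
(0.6, -0.16) 30 80 0.0 [[1.45, 0.91, -0.77, 2.13, -1.44, 0.82, 2.79]]
(0.6, -0.16) 30 90 0.0 [[1.46, 1.07, -0.75, 2.1, -1.44, 0.94, 2.92]]
(0.6, -0.16) 0 80 0.33 []
(0.6, -0.16) 0 90 0.25 []
(0.6, -0.16) -20 80 0.43 []
(0.6, -0.16) -20 90 0.42 []
(0.6, -0.16) -45 80 0.09 [[-0.9, 0.8, 0.68, 2.33, 2.02, 0.92, 3.01]]
(0.6, -0.16) -45 90 0.04 []
(0.6, -0.16) -90 80 0.0 [[-1.13, 1.49, 1.32, 1.65, 0.02, 1.0, -1.81]]
(0.6, -0.16) -90 90 0.0 [[-1.14, 1.63, 1.31, 1.62, 0.08, 1.05, -1.91]]
(0.6, -0.16) 90 80 0.0 [[0.85, 1.15, -0.4, 1.14, -0.7, 1.81, 2.25]]
(0.6, -0.16) 90 90 0.0 [[0.87, 1.26, -0.45, 1.1, -0.76, 1.88, 2.24]]
```

>>> arm_command:
  series:
    - [0,0,0,0.18,0,0,1]
    - [0,0,0,0.18,0,0,1]
    - [0,0,0,0.18,0,0,1]
    - [0,0,0,0.18,0,0,1]
    - [0,0,0,0.18,0,0,1]
    - [0,0,0,0.18,0,0,1]

```text
clock: 10.75
eef_pos: [0.4997, -0.15, 0.4269]
eef_rot: [-2.092, -2.133, 0.201]
force: [0.2, -0.0, 0.1]
width: 0.0853
grip_force: 0.0
```

```bash
cat > k3.py <<'E'
import kin;from h import *
from scipy.optimize import least_squares
P=np.load("P.npy");lo=np.array([-2.9,-.23,-1.5,.2,-1.42,.04,-2.95]);hi=np.array([2.9,2.04,1.54,2.31,4.5,2.04,2.95])
def elbow(q):
    r=R.from_euler("z",P[6])*R.from_euler("z",-q[0])*R.from_euler("y",q[1]);return np.array([0,0,P[0]])+r.apply([0,0,P[1]])
def solve(grip,dz,q0):
    tgt=np.array(grip)-.054*dz
    def g(q):
        X,r=kin.fk(P,q);return np.r_[(X-tgt)*5,r.apply([0,0,1])-dz,.01*(q-q0)]
    s=least_squares(g,np.clip(q0,lo+.001,hi-.001),bounds=(lo,hi),max_nfev=60);return s.x,abs(s.fun[:6]).max()
if __name__=="__main__":
    q00=get_state()["qpos"];print(q00.round(2),elbow(q00).round(2))
    for G in((.42,-.2),(.46,-.15),(.5,-.15),(.55,-.12),(.6,-.15)):
        out=[]
        for ph in range(-180,180,30):
            q=q00;best=0
            for t in range(0,95,10):
                a,b=np.radians([ph,t]);dz=np.array([np.sin(b)*np.cos(a),np.sin(b)*np.sin(a),-np.cos(b)])
                x,e=solve([*G,.07],dz,q)
                if e>.03 or elbow(x)[2]<.15: break
                q=x;best=t
            out.append((ph,best,q.round(1).tolist() if best>60 else 0))
        print(G,out)
    s=snapshot("top")
E
python3 k3.py
```

```text
[-0.01  0.26  0.29  1.29 -0.03  1.8   0.29] [ 0.12 -0.    0.69]
(0.42, -0.2) [(-180, 70, [0.0, 1.1, 0.3, 1.2, 0.1, 2.0, 0.3]), (-150, 90, [-0.2, 1.2, 0.4, 1.3, 0.5, 2.0, 0.3]), (-120, 90, [-0.5, 1.1, 0.3, 1.7, 0.8, 1.7, 0.3]), (-90, 90, [-0.6, 0.9, 0.3, 2.1, 1.1, 1.4, 0.3]), (-60, 20, 0), (-30, 20, 0), (0, 20, 0), (30, 90, [1.1, 0.9, 0.1, 2.2, -1.4, 1.7, 0.3]), (60, 90, [0.9, 1.0, 0.2, 1.8, -1.1, 1.9, 0.3]), (90, 90, [0.8, 1.1, 0.0, 1.4, -0.8, 2.0, 0.3]), (120, 80, [1.1, 1.3, -0.8, 1.2, -0.0, 2.0, 0.3]), (150, 60, 0)]
(0.46, -0.15) [(-180, 60, 0), (-150, 90, [-0.4, 1.3, 0.7, 1.2, 0.3, 2.0, 0.3]), (-120, 90, [-0.5, 1.1, 0.3, 1.6, 0.7, 1.8, 0.3]), (-90, 90, [-0.7, 1.0, 0.3, 2.0, 1.1, 1.5, 0.3]), (-60, 40, 0), (-30, 20, 0), (0, 20, 0), (30, 50, 0), (60, 90, [0.8, 1.0, 0.2, 1.9, -1.2, 1.8, 0.3]), (90, 90, [0.7, 1.1, 0.1, 1.5, -0.9, 2.0, 0.3]), (120, 90, [1.1, 1.5, -1.1, 1.2, -0.0, 2.0, 0.3]), (150, 60, 0)]
(0.5, -0.15) [(-180, 60, 0), (-150, 90, [-0.6, 1.6, 1.1, 1.1, 0.0, 2.0, 0.3]), (-120, 90, [-0.5, 1.2, 0.4, 1.4, 0.7, 1.8, 0.3]), (-90, 90, [-0.7, 1.0, 0.3, 1.9, 1.0, 1.5, 0.3]), (-60, 
[... 434 characters left out ...]
 1.7, 1.0, 1.5, 0.3]), (-60, 90, [-0.8, 1.0, 0.4, 2.1, 1.5, 1.3, 0.3]), (-30, 40, 0), (0, 40, 0), (30, 90, [1.6, 1.2, -0.8, 2.2, -1.4, 0.8, 0.3]), (60, 90, [0.8, 1.0, 0.0, 1.8, -1.3, 1.7, 0.3]), (90, 90, [0.7, 1.2, -0.0, 1.3, -1.0, 2.0, 0.3]), (120, 80, [0.9, 1.5, -1.0, 0.9, -0.0, 2.0, 0.3]), (150, 50, 0)]
(0.6, -0.15) [(-180, 40, 0), (-150, 60, 0), (-120, 90, [-0.5, 1.3, 0.5, 1.1, 0.7, 1.9, 0.3]), (-90, 90, [-0.7, 1.1, 0.5, 1.6, 1.0, 1.4, 0.3]), (-60, 90, [-0.9, 1.0, 0.5, 2.1, 1.5, 1.1, 0.3]), (-30, 50, 0), (0, 40, 0), (30, 90, [1.5, 1.2, -0.8, 2.1, -1.4, 0.9, 0.3]), (60, 90, [0.8, 1.0, -0.0, 1.6, -1.3, 1.7, 0.3]), (90, 90, [0.7, 1.2, -0.1, 1.1, -1.0, 2.0, 0.3]), (120, 60, 0), (150, 40, 0)]
```

```bash
cat > k4.py <<'E'
import kin;from h import *;from k3 import P,elbow
from scipy.optimize import least_squares
lo=np.array([-2.95,-.25,-1.52,.18,-1.44,.02,-3.01]);hi=np.array([2.95,2.06,1.56,2.33,4.58,2.06,3.01])
def ik(p,M,q0):
    g=lambda q:np.r_[(kin.fk(P,q)[0]-p)*5,(kin.fk(P,q)[1].inv()*M).as_rotvec(),.01*(q-q0)]
    s=least_squares(g,np.clip(q0,lo+.001,hi-.001),bounds=(lo,hi));return s.x,abs(s.fun[:6]).max()
def down(ty): # tool down, tool y along world dir ty
    ty=np.array(ty,float);z=np.array([0,0,-1.]);return R.from_matrix(np.c_[np.cross(ty,z),ty,z])
E
python3 - <<'E'
from k4 import *
import pickle
s=pickle.load(open("s0.pkl","rb"))
print("lever top:",at(s["top"],271/1.25,266/1.25,.2).round(3),"scene",at(s["scene"],282/1.25,210/1.25,.2).round(3))
q0=get_state()["qpos"]
for o in(1,-1):
    M=down([0,o,0]);q,e=ik([.454,-.197,.08],M,q0);print(o,e.round(3),q.round(2))
    q,e=ik([.42,-.25,.25],M,q);print(e.round(3),q.round(2))
    for t in(20,40,60,82):
        Mt=R.from_euler("x",-t,degrees=True)*M
        c=np.array([.41,-.30,.056+(.0 if t==82 else .1)])   # roll centre
        p=c-R.from_euler("x",-t,degrees=True).apply([0,.046,-.062])
        q,e=ik(p,Mt,q);print(t,p.round(3),e.round(3),q.round(2),elbow(q).round(2))
E
```

```text
lever top: [0.483 0.001 0.2  ] scene [ 0.47  -0.018  0.2  ]
1 0.0 [ 0.36  0.33 -0.    1.98  0.    0.83  1.93]
0.0 [ 0.44  0.12  0.05  1.83 -0.01  1.2   2.07]
20 [ 0.41  -0.322  0.23 ] 0.0 [0.38 0.11 0.07 1.92 0.36 0.97 1.84] [ 0.04 -0.02  0.7 ]
40 [ 0.41  -0.295  0.233] 0.0 [ 0.22  0.07 -0.02  2.08  0.85  0.98  1.29] [ 0.03 -0.01  0.7 ]
60 [ 0.41  -0.269  0.227] 0.0 [ 0.06  0.18 -0.07  2.2   1.23  1.18  0.8 ] [ 0.08 -0.01  0.7 ]
82 [ 0.41  -0.245  0.11 ] 0.0 [-0.15  0.69  0.01  2.22  1.45  1.45  0.18] [0.29 0.03 0.6 ]
-1 0.0 [-0.2   0.4   0.67  1.98 -0.33  0.86 -0.92]
0.0 [-0.19  0.16  0.75  1.83 -0.12  1.2  -0.97]
20 [ 0.41  -0.322  0.23 ] 0.0 [-0.29  0.15  0.8   1.92  0.24  0.94 -1.19] [0.07 0.02 0.7 ]
40 [ 0.41  -0.295  0.233] 0.0 [-0.51  0.1   0.75  2.08  0.78  0.93 -1.8 ] [0.04 0.02 0.7 ]
60 [ 0.41  -0.269  0.227] 0.0 [-0.68  0.23  0.74  2.2   1.11  1.04 -2.27] [0.09 0.06 0.69]
82 [ 0.41  -0.245  0.11 ] 0.0 [-0.73  0.83  0.65  2.22  1.19  1.05 -2.85] [0.26 0.22 0.55]
```

```bash
python3 - <<'E'
from k4 import *
go([.454,-.197,.25],down([0,1,0]).as_matrix())
q0=get_state()["qpos"];M=down([0,1,0]);q,e=ik([.42,-.21,.25],M,q0)
for t,c in((40,[.41,-.2,.16]),(82,[.41,-.2,.16]),(82,[.39,-.29,.1]),(82,[.39,-.29,.056])):
    T=R.from_euler("x",-t,degrees=True);p=np.array(c)-T.apply([0,.046,-.062]);q,e=ik(p,T*M,q);print(t,p.round(3),e.round(3),q.round(2))
E
```

```text
t 10.8 pos [ 0.5009 -0.1485  0.4228] q [-0.02  0.27  0.29  1.29 -0.03  1.8   0.29] F [-2.4  3.2 -3.8] w 0.0856
tool axes(cols) [[-0.021, 0.977, -0.213], [1.0, 0.023, 0.007], [0.012, -0.213, -0.977]]
shift [-0.62  -0.126  2.231]
turn [-0.205 -0.224 -1.963]
40 [ 0.41  -0.195  0.237] 0.0 [-0.12  0.04  0.09  2.11  0.79  1.12  1.14]
82 [ 0.41  -0.145  0.214] 0.0 [-0.47  0.46  0.11  2.19  1.2   1.55  0.43]
82 [ 0.39  -0.235  0.154] 0.0 [-0.35  0.57  0.19  2.28  1.37  1.38  0.26]
82 [ 0.39  -0.235  0.11 ] 0.0 [-0.34  0.69  0.18  2.26  1.37  1.35  0.17]
```

>>> arm_command:
  series:
    - [0,0,0,-0.017,-0.0187,-0.1636,1]
    - [0,0,0,-0.017,-0.0187,-0.1636,1]
    - [0,0,0,-0.017,-0.0187,-0.1636,1]
    - [0,0,0,-0.017,-0.0187,-0.1636,1]
    - [0,0,0,-0.017,-0.0187,-0.1636,1]
    - [0,0,0,-0.017,-0.0187,-0.1636,1]
    - [0,0,0,-0.017,-0.0187,-0.1636,1]
    - [0,0,0,-0.017,-0.0187,-0.1636,1]
    - [0,0,0,-0.017,-0.0187,-0.1636,1]
    - [0,0,0,-0.017,-0.0187,-0.1636,1]
    - [0,0,0,-0.017,-0.0187,-0.1636,1]
    - [0,0,0,-0.017,-0.0187,-0.1636,1]

```text
clock: 12.0
eef_pos: [0.4995, -0.15, 0.4263]
eef_rot: [-0.004, 3.118, -0.001]
force: [-0.6, 0.1, -0.7]
width: 0.0855
grip_force: 0.0
```

>>> arm_command:
  series:
    - [0.15,-0.15,0.5,0,0,0,1]
    - [0.15,-0.15,0.5,0,0,0,1]
    - [0.15,-0.15,0.5,0,0,0,1]
    - [0.15,-0.15,0.5,0,0,0,1]
    - [0,0,0,0,0,0,1]

```text
clock: 12.5
eef_pos: [0.4506, -0.1989, 0.2601]
eef_rot: [0.01, 3.129, 0.002]
force: [-0.8, -0.3, -1.1]
width: 0.0853
grip_force: 0.0
```

```bash
python3 - <<'E'
from k4 import *
go([.454,-.197,.08],down([0,1,0]).as_matrix())
s=snapshot("wrist");save(s,"pics/w2.png");import pickle;pickle.dump(s,open("w2.pkl","wb"))
print(proj(s,[.454,-.151,.036]),[np.round(proj(s,[.454,-.151+a,.036]),0) for a in(-.054,.054)])
E
```

```text
t 12.5 pos [ 0.4506 -0.1989  0.2601] q [ 0.17  0.12  0.2   1.81 -0.03  1.21  1.94] F [-0.8 -0.3 -1.1] w 0.0853
tool axes(cols) [[-1.0, 0.006, 0.013], [0.006, 1.0, 0.001], [-0.013, 0.001, -1.0]]
shift [-0.014  0.021  2.252]
turn [ 0.001  0.016 -0.008]
(np.float64(365.64763630915456), np.float64(185.23572011248768)) [array([309., 186.]), array([423., 185.])]
```

View pics/w2.png

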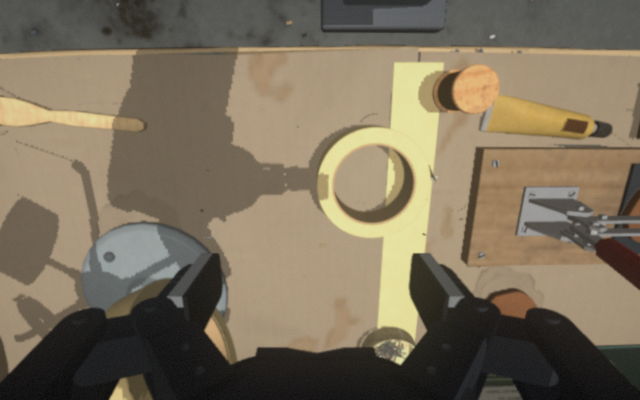

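Wrist view: roll's top ring spans columns 317–431, rows 126–238, centre (374,182), so the roll is at about (0.451,-0.143). Descend on its -y wall and grip.

>>> arm_command:
  series:
    - [0,0.06,0.45,0,0.015,0,1]
    - [0,0.06,0.5,0,0,0,1]
    - [0,0,0.5,0,0,0,1]
    - [0,0,0.45,0,0,0,1]
    - [0,0,0.35,0,0,0,1]
    - [0,0,0,0,0,0,-1]
    - [0,0,0,0,0,0,-1]
    - [0,0,0,0,0,0,-1]
    - [0,0,0,0,0,0,-1]
    - [0,0,0,0,0,0,-1]
    - [0,0,0,0,0,0,-1]
    - [0,0,0,0,0,0,-1]
  grip_force: 50

```text
clock: 13.75
eef_pos: [0.4581, -0.1888, 0.087]
eef_rot: [0.004, 3.13, -0.003]
force: [-2.1, -0.7, 8.8]
width: 0.0153
grip_force: 49.3
```

>>> arm_command:
  series:
    - [0,0,-0.3,0,0,0,-1]
    - [0.1,0,-0.5,0,0,0,-1]
    - [0.25,0,-0.6,0,0,0,-1]
    - [0.25,0,-0.6,0,0,0,-1]
    - [0,0,0,0.15,0,0,-1]
    - [0,0,0,0.15,0,0,-1]
    - [0,0,0,0.15,0,0,-1]
    - [0,0,0,0.15,0,0,-1]
    - [0,0,0,0.15,0,0,-1]
    - [0,0,0,0.15,0,0,-1]

```text
clock: 14.75
eef_pos: [0.4095, -0.1879, 0.2423]
eef_rot: [0.009, 2.934, -1.092]
force: [-0.6, -0.2, -2.7]
width: 0.0154
grip_force: 49.9
```

>>> arm_command:
  series:
    - [0,0,0,0.15,0,0,-1]
    - [0,0,0,0.15,0,0,-1]
    - [0,0,0,0.15,0,0,-1]
    - [0,0,0,0.15,0,0,-1]
    - [0,0,0,0.15,0,0,-1]
    - [0,0,0,0.17,0,0,-1]
    - [0,0,0,0,0,0,-1]

```text
clock: 15.45
eef_pos: [0.4091, -0.1874, 0.2391]
eef_rot: [0.004, 2.367, -2.062]
force: [0.2, 0.2, -2.3]
width: 0.0155
grip_force: 50.1
```

```bash
python3 - <<'E'
from k4 import *
T=R.from_euler("x",-82,degrees=True);p=np.array([.40,-.29,.075])-T.apply([-.007,.046,-.069]);print(p.round(3))
go(p,(T*down([0,1,0])).as_matrix())
s=snapshot("scene");save(s,"pics/s2.png",(100,80,500,360),2)
E
```

```text
[ 0.407 -0.228  0.13 ]
t 15.45 pos [ 0.4091 -0.1874  0.2391] q [-0.25  0.4  -0.06  2.19  1.25  1.63  0.51] F [ 0.2  0.2 -2.3] w 0.0155
tool axes(cols) [[-1.0, 0.003, 0.0], [0.0, 0.137, -0.991], [-0.004, -0.991, -0.137]]
shift [0.031 1.279 0.69 ]
turn [-0.003  0.    -0.004]
```

View pics/s2.png

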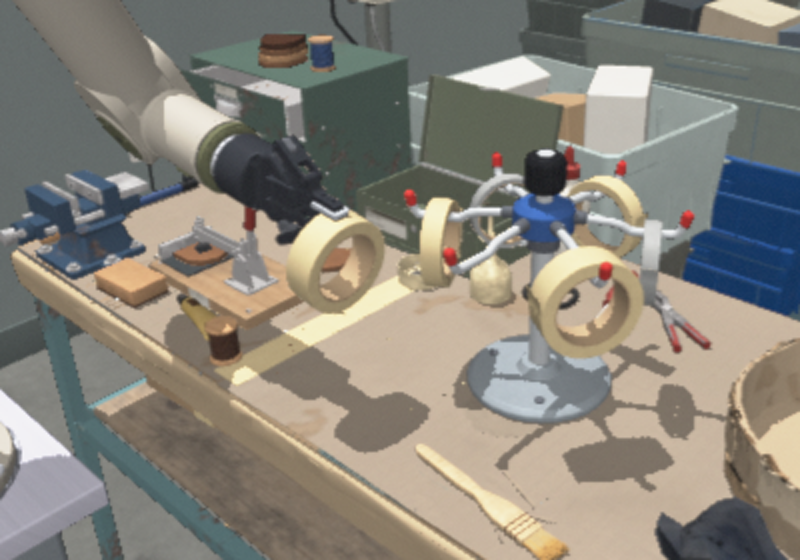

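The roll is held upright (leaning ~8°), at (335,260) in the crop, clear of everything. Move right a little and lower.

>>> arm_command:
  series:
    - [0.07,-0.03,0.25,0,0,0,-1]
    - [0.08,-0.04,0.25,0,0,0,-1]
    - [0,0.33,0.046,0,0,0,-1]
    - [0,0.34,0.047,0,0,0,-1]
    - [0,0.34,0.047,0,0,0,-1]
    - [0,0.34,0.047,0,0,0,-1]
    - [0,0,0,0,0,0,-1]

```text
clock: 16.2
eef_pos: [0.3979, -0.2283, 0.1304]
eef_rot: [0.012, 2.373, -2.053]
force: [1.4, -0.9, -0.8]
width: 0.0158
grip_force: 50.1
```

```bash
python3 - <<'E'
from k4 import *
T=R.from_euler("x",-82,degrees=True);p=np.array([.39,-.29,.056])-T.apply([-.007,.046,-.069]);print(p.round(3))
go(p,(T*down([0,1,0])).as_matrix())
s=snapshot("scene");save(s,"pics/s3.png",(180,150,380,300),4)
E
```

```text
[ 0.397 -0.228  0.111]
t 16.2 pos [ 0.3979 -0.2283  0.1304] q [-0.2   0.65 -0.02  2.22  1.33  1.5   0.26] F [ 1.4 -0.9 -0.8] w 0.0158
tool axes(cols) [[-1.0, 0.008, -0.003], [0.004, 0.144, -0.99], [-0.007, -0.99, -0.144]]
shift [0.013 0.239 0.032]
turn [ 0.006 -0.003 -0.01 ]
```

View pics/s3.png

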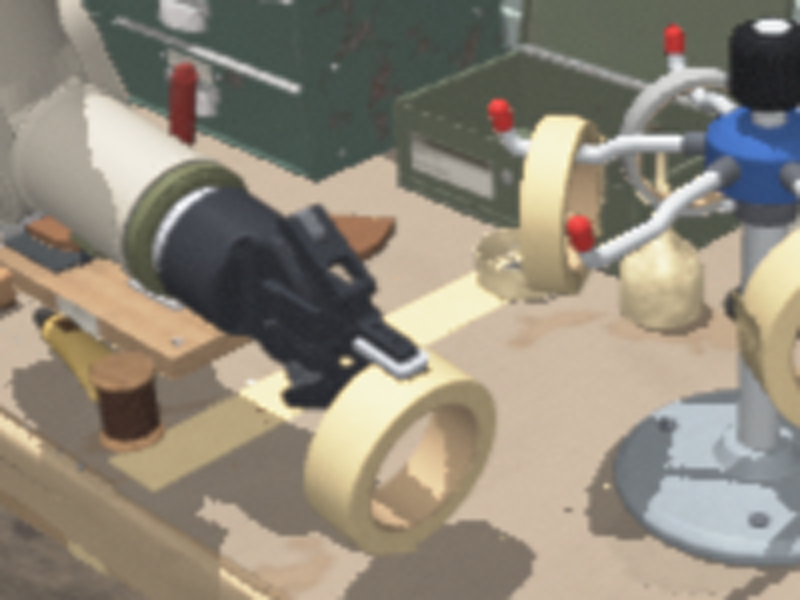

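The roll hangs plumb just above bare bench (crop (400,450)); the lever is clear behind the wrist. Straighten a few more degrees and set down.

>>> arm_command:
  series:
    - [0,0,0,0.06,0,0,-1]
    - [0,0,0,0.05,0,0,-1]
    - [0,0,0,0,0,0,-1]

```text
clock: 16.55
eef_pos: [0.3984, -0.2281, 0.1327]
eef_rot: [0.014, 2.276, -2.157]
force: [-0.9, 0.4, -1.3]
width: 0.0154
grip_force: 50.1
```

```bash
python3 - <<'E'
from k4 import *
T=R.from_euler("x",-87,degrees=True);p=np.array([.39,-.29,.0545])-T.apply([-.007,.046,-.069]);print(p.round(3))
go(p,(T*down([0,1,0])).as_matrix())
E
```

```text
[ 0.397 -0.224  0.104]
t 16.55 pos [ 0.3984 -0.2281  0.1327] q [-0.22  0.71 -0.    2.2   1.34  1.57  0.21] F [-0.9  0.4 -1.3] w 0.0154
tool axes(cols) [[-1.0, 0.01, -0.002], [0.002, 0.054, -0.999], [-0.01, -0.999, -0.054]]
shift [ 0.021  0.361 -0.038]
turn [ 0.002 -0.002 -0.013]
```

Lower in small steps watching the force.

>>> arm_command:
  series:
    - [0,0.12,0,0,0,0,-1]
    - [0,0.1,0,0,0,0,-1]
    - [0,0.06,0,0,0,0,-1]
    - [0,0.03,0,0,0,0,-1]

```text
clock: 16.95
eef_pos: [0.3981, -0.2268, 0.1064]
eef_rot: [0.011, 2.278, -2.157]
force: [-0.3, 0.3, -0.7]
width: 0.0156
grip_force: 50.1
```

>>> arm_command:
  series:
    - [0,0.03,0,0,0,0,-1]
    - [0,0.03,0,0,0,0,-1]

```text
clock: 17.15
eef_pos: [0.3983, -0.2268, 0.1031]
eef_rot: [0.012, 2.274, -2.16]
force: [-0.2, 2.7, 12.2]
width: 0.0151
grip_force: 51.5
```

>>> arm_command:
  series:
    - [0,0,0,0,0,0,-0.4]
    - [0,0,0,0,0,0,-0.2]
    - [0,0,0,0,0,0,-0.1]
    - [0,0,0,0,0,0,-0.1]
    - [0,0,0,0,0,0,-0.1]
    - [0,0,-0.15,0,0,0,-0.1]
    - [0,0,-0.3,0,0,0,-0.1]
    - [0,0,-0.4,0,0,0,-0.1]
    - [0,0,-0.4,0,0,0,-0.1]
    - [0,0,-0.2,0,0,0,-0.1]
    - [0,0,0,0,0,0,-0.1]

```text
clock: 18.25
eef_pos: [0.3993, -0.1081, 0.1082]
eef_rot: [0.008, 2.277, -2.153]
force: [-0.6, -0.6, -0.6]
width: 0.0386
grip_force: 0.0
```

```bash
python3 - <<'E'
from k4 import *
go([.39,-.29,.25])
s=snapshot("scene");save(s,"pics/s4.png",(180,150,380,300),4)
import pickle;pickle.dump(s,open("s4.pkl","wb"));pickle.dump(snapshot("top"),open("t4.pkl","wb"))
E
```

```text
t 18.25 pos [ 0.3993 -0.1081  0.1082] q [-0.38  0.8  -0.13  2.1   1.13  1.71  0.17] F [-0.6 -0.6 -0.6] w 0.0386
tool axes(cols) [[-1.0, 0.009, 0.002], [-0.002, 0.056, -0.998], [-0.009, -0.998, -0.056]]
shift [ 0.104 -1.898  2.17 ]
```

View pics/s4.png

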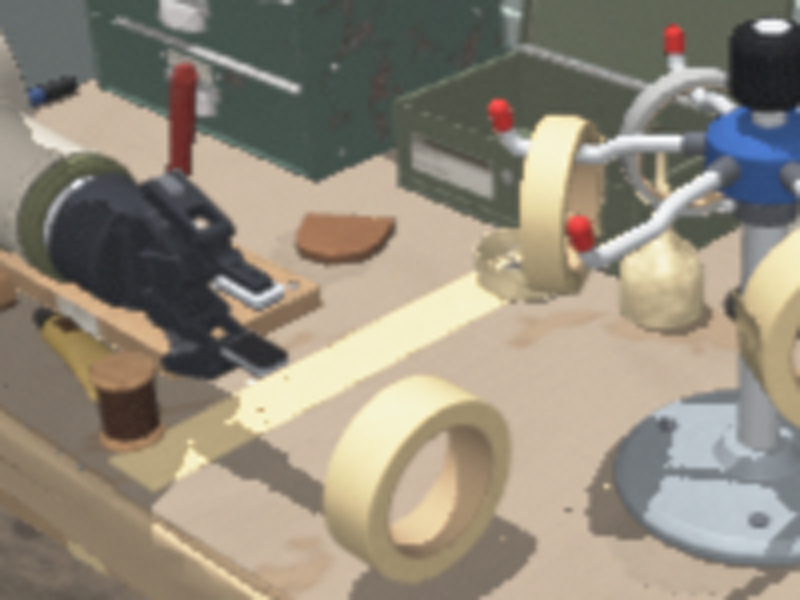

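The roll stands on its own at crop (418,480), gripper free of it. Raise and turn the tool down.

>>> arm_command:
  series:
    - [0,-0.5,0,0,0,0,0.5]
    - [0,-0.55,0,0,0,0,1]
    - [0,-0.55,0,0,0,0,1]
    - [0,-0.4,0,0,0,0,1]
    - [0,0,0,-0.16,0,0,1]
    - [0,0,0,-0.16,0,0,1]
    - [0,0,0,-0.16,0,0,1]
    - [0,0,0,-0.16,0,0,1]
    - [0,0,0,-0.16,0,0,1]
    - [0,0,0,-0.16,0,0,1]

```text
clock: 19.35
eef_pos: [0.3963, -0.1207, 0.2684]
eef_rot: [0.011, 2.911, -1.16]
force: [0.0, -0.4, 0.0]
width: 0.0857
grip_force: 0.0
```

>>> arm_command:
  series:
    - [0,0,0,-0.16,0,0,1]
    - [0,0,0,-0.16,0,0,1]
    - [0,0,0,-0.16,0,0,1]
    - [0,0,0,-0.16,0,0,1]
    - [0,0,0,-0.16,0,0,1]
    - [0,0,0,-0.16,0,0,1]
    - [0,0,0,0,0,0,1]

```text
clock: 20.05
eef_pos: [0.3957, -0.1232, 0.2681]
eef_rot: [0.018, 3.133, -0.011]
force: [-0.0, -0.8, -0.3]
width: 0.0853
grip_force: 0.0
```

```bash
python3 - <<'E'
from k4 import *
go([.40,-.285,.27],down([0,1,0]).as_matrix())
q0=get_state()["qpos"]
for p,ty in(([.40,-.285,.17],[0,1,0]),([.40,-.285,.32],[0,1,0]),([.34,-.387,.33],[.7,.7,0]),([.43,-.387,.33],[1,0,0]),([.467,-.387,.29],[1,0,0])):
    ty=np.array(ty)/np.linalg.norm(ty);q0,e=ik(p,down(ty),q0);print(p,e.round(3),q0.round(2))
q0,e=ik([.467,-.387,.29],down([-1,0,0]),get_state()["qpos"]);print(e,q0.round(2))
E
```

```text
t 20.05 pos [ 0.3957 -0.1232  0.2681] q [ 0.05 -0.06  0.16  1.97  0.02  1.23  1.77] F [-0.  -0.8 -0.3] w 0.0853
tool axes(cols) [[-1.0, 0.011, 0.008], [0.011, 1.0, -0.007], [-0.009, -0.007, -1.0]]
shift [-0.077 -2.022 -0.009]
turn [-0.009  0.011 -0.014]
[0.4, -0.285, 0.17] 0.0 [ 0.32  0.21  0.28  1.92 -0.07  1.02  2.2 ]
[0.4, -0.285, 0.32] 0.0 [ 0.31  0.08  0.28  1.71 -0.02  1.35  2.17]
[0.34, -0.387, 0.33] 0.0 [ 0.42  0.14  0.43  1.64 -0.06  1.38  1.64]
[0.43, -0.387, 0.33] 0.0 [ 0.29  0.29  0.5   1.47 -0.14  1.41  0.8 ]
[0.467, -0.387, 0.29] 0.0 [ 0.28  0.37  0.48  1.46 -0.17  1.35  0.78]
0.1312815315568885 [ 1.46  0.83 -1.52  1.48  0.88  1.63  3.01]
```

>>> arm_command:
  series:
    - [-0.03,-0.4,0,0,0,0,1]
    - [-0.03,-0.5,0,0,0,0,1]
    - [0,-0.5,0,0,0,0,1]
    - [0,-0.4,0,0,0,0,1]
    - [0,0,0,0,0,0,1]

```text
clock: 20.55
eef_pos: [0.3995, -0.2677, 0.2689]
eef_rot: [0.015, 3.136, -0.021]
force: [-0.1, 0.8, -0.5]
width: 0.0853
grip_force: 0.0
```

```bash
python3 - <<'E'
from k4 import *
go([.39,-.29,.165],down([0,1,0]).as_matrix())
s=snapshot("wrist");save(s,"pics/w5.png");import pickle;pickle.dump(s,open("w5.pkl","wb"))
for z in(.054,.108): print([np.round(proj(s,[.39+dx,-.29+dy,z])) for dx,dy in((0,0),(0,.018),(0,-.018),(-.054,0))])
E
```

```text
t 20.55 pos [ 0.3995 -0.2677  0.2689] q [ 0.2   0.08  0.34  1.83 -0.02  1.23  2.11] F [-0.1  0.8 -0.5] w 0.0853
tool axes(cols) [[-1.0, 0.009, 0.005], [0.009, 1.0, -0.013], [-0.005, -0.013, -1.0]]
shift [ 0.122 -0.263  1.301]
turn [-0.017  0.006 -0.012]
[array([294., 176.]), array([314., 176.]), array([274., 176.]), array([292., 115.])]
[array([288., 191.]), array([312., 191.]), array([264., 191.]), array([285., 117.])]
```

View pics/w5.png

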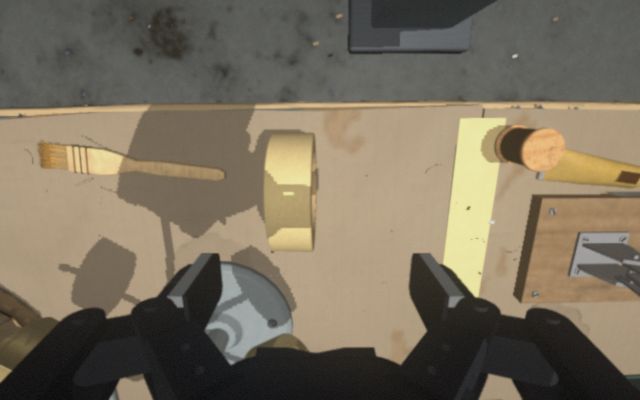

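Roll top strip spans columns 265–314, rows 130–251, so its centre is about (0.403,-0.289). I'll grip its rim across the width, 22 mm off the crown so the fingers straddle clear of the bar.

>>> arm_command:
  series:
    - [0.12,-0.13,0,-0.017,0.006,-0.012,1]
    - [0.11,-0.136,0,0,0,0,1]
    - [0,0,0.4,0,0,0,1]
    - [0,0,0.4,0,0,0,1]
    - [0,0,0.35,0,0,0,1]
    - [0,0,0.24,0,0,0,1]
    - [0,0,0,0,0,0,1]

```text
clock: 21.3
eef_pos: [0.3818, -0.2826, 0.1557]
eef_rot: [0.012, -3.14, -0.01]
force: [0.4, 0.1, -0.2]
width: 0.0856
grip_force: 0.0
```

>>> arm_command:
  series:
    - [0,0,0,0,0,0,0.4]
    - [0,0,0,0,0,0,0.1]
    - [0,0,0,0,0,0,0]
    - [0,0,0,0,0,0,-0.1]
    - [0,0,0,0,0,0,-0.2]
    - [0,0,0,0,0,0,-0.4]
    - [0,0,0,0,0,0,-1]
    - [0,0,0,0,0,0,-1]
    - [0,0,0,0,0,0,-1]
  grip_force: 50

```text
clock: 22.2
eef_pos: [0.384, -0.2848, 0.1593]
eef_rot: [-0.011, 3.136, 0.005]
force: [-1.9, -0.2, 6.0]
width: 0.0351
grip_force: 50.0
```

>>> arm_command:
  series:
    - [0,0,-0.2,0,0,0,-1]
    - [0.12,0,-0.35,0,0,0,-1]
    - [0.12,0,-0.4,0,0,0,-1]
    - [0.12,0,-0.4,0,0,0,-1]
    - [0.13,-0.1,-0.4,0,0,0,-1]
    - [0,-0.1,-0.35,0,0,0,-1]
    - [0,0,0,0,0,0.15,-1]
    - [0,0,0,0,0,0.17,-1]
    - [0,0,0,0,0,0.17,-1]
    - [0,0,0,0,0,0.17,-1]
    - [0,0,0,0,0,0.17,-1]
    - [0,0,0,0,0,0.17,-1]

```text
clock: 23.4
eef_pos: [0.3437, -0.3011, 0.3259]
eef_rot: [1.199, 2.902, 0.009]
force: [-0.5, -0.5, -1.1]
width: 0.0348
grip_force: 50.1
```

>>> arm_command:
  series:
    - [0,0,0,0,0,0.17,-1]
    - [0,0,0,0,0,0.17,-1]
    - [0,0,0,0,0,0.17,-1]
    - [0,0,0,0,0,0.17,-1]
    - [0,0,0,0,0,0.17,-1]
    - [0,0,0,0,0,0.15,-1]
    - [0,0,0,0,0,0,-1]

```text
clock: 24.1
eef_pos: [0.3437, -0.3011, 0.3259]
eef_rot: [-2.215, -2.227, -0.009]
force: [-1.4, 0.5, -1.5]
width: 0.0347
grip_force: 50.2
```

```bash
python3 - <<'E'
from k4 import *
go([.36,-.364,.33],down([1,0,0]).as_matrix())
s=snapshot("scene");save(s,"pics/s6.png",(180,90,420,270),3.3);import pickle;pickle.dump(s,open("s6.pkl","wb"));pickle.dump(snapshot("top"),open("t6.pkl","wb"))
E
```

```text
t 24.1 pos [ 0.3437 -0.3011  0.3259] q [ 0.27 -0.01  0.39  1.78 -0.    1.36  0.66] F [-1.4  0.5 -1.5] w 0.0347
tool axes(cols) [[-0.005, 1.0, 0.004], [1.0, 0.005, 0.005], [0.005, 0.004, -1.0]]
shift [-0.787  0.2   -0.054]
turn [ 0.004 -0.006  0.007]
```

View pics/s6.png

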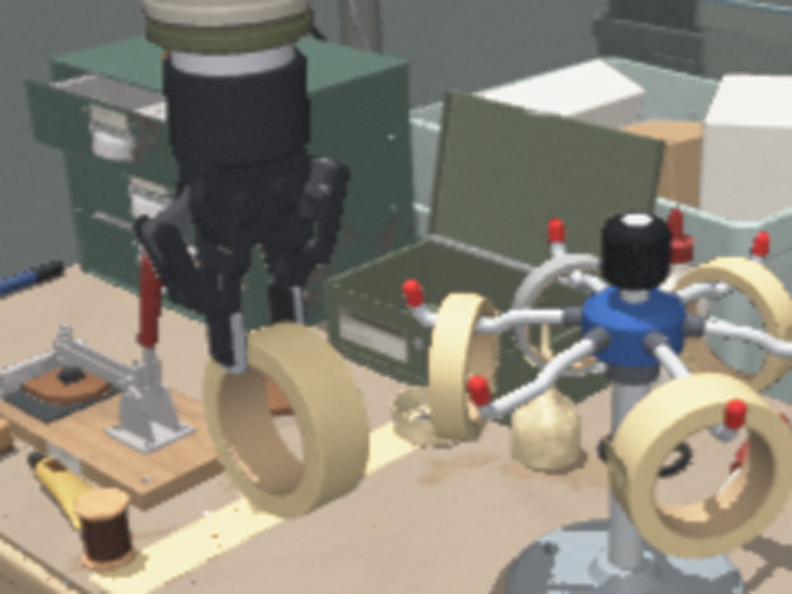

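The roll is held with its axis along the arm; its silhouette spans crop columns 203–369 and rows 321–516. I'll fit its centre to those.

```bash
python3 - <<'E'
from h import *
import pickle
from scipy.optimize import least_squares
s=pickle.load(open("s6.pkl","rb"))
a=np.linspace(0,2*np.pi,120)
def bb(c):
    p=np.array([proj(s,[c[0]+w,c[1]+.054*np.cos(t),c[2]+.054*np.sin(t)]) for w in(-.018,.018) for t in a]);return np.r_[p.min(0),p.max(0)]
obs=np.array([180+203/3.3,90+321/3.3,180+369/3.3,90+516/3.3])
print(obs,bb([.344,-.320,.221]))
r=least_squares(lambda v:bb([.344,*v])-obs,[-.32,.22]);print(r.x,r.fun)
r=least_squares(lambda v:bb(v)-obs,[.344,-.32,.22]);print(r.x,r.fun)
# free cap in scene crop (479,390) and seat bend (490,410)
o,d=ray(s,180+479/3.3,90+380/3.3);t=(-.386-o[1])/d[1];print("cap top at y=-.386:",o+d*t)
o,d=ray(s,180+492/3.3,90+405/3.3);t=(-.386-o[1])/d[1];print("bend:",o+d*t)
E
```

```text
[241.51515152 187.27272727 291.81818182 246.36363636] [241.03049432 186.58673371 293.33851661 246.61763777]
[-0.3180307   0.21971984] [-1.0533785  -0.35555401  0.81411814  0.45780097]
[ 0.35542286 -0.30424439  0.21012671] [-0.33811028  0.28816962  0.32420584 -0.28840752]
cap top at y=-.386: [ 0.43678009 -0.386       0.23096454]
bend: [ 0.44780427 -0.386       0.20984305]
```

>>> arm_command:
  series:
    - [-0.25,0,0,0,0,0,-1]
    - [-0.34,0,0,0,0,0,-1]
    - [-0.25,0,0,0,0,0,-1]
    - [0,0,0,0,0,0,-1]
    - [0,0.2,0,0,0,0,-1]
    - [0,0.25,0,0,0,0,-1]
    - [0,0.25,0,0,0,0,-1]
    - [0,0.25,0,0,0,0,-1]
    - [0,0.25,0,0,0,0,-1]
    - [0,0.2,0,0,0,0,-1]
    - [0,0.155,0,0,0,0,-1]
    - [0,0,0,0,0,0,-1]

```text
clock: 25.4
eef_pos: [0.4711, -0.3658, 0.3256]
eef_rot: [-2.207, -2.234, -0.01]
force: [0.9, 0.1, -2.6]
width: 0.035
grip_force: 50.2
```

```bash
python3 - <<'E'
from k4 import *
import pickle
go([.468,-.368,.307],down([1,0,0]).as_matrix())
s=snapshot("scene");t=snapshot("top");pickle.dump((s,t),open("s7.pkl","wb"))
# red caps in scene vs before
for im in(pickle.load(open("s6.pkl","rb")),s):
  c=im["pixels"].astype(int);m=(c[...,0]>140)&(c[...,1]<75)&(c[...,2]<75)
  n,l,st,ce=cv2.connectedComponentsWithStats(m.astype(np.uint8));print([(ce[i].round(1).tolist(),int(st[i,4])) for i in range(1,n) if st[i,4]>8 and 290<ce[i][0]<430])
E
```

```text
t 25.4 pos [ 0.4711 -0.3658  0.3256] q [ 0.3   0.32  0.41  1.43 -0.14  1.41  0.72] F [ 0.9  0.1 -2.6] w 0.035
tool axes(cols) [[-0.012, 1.0, 0.004], [1.0, 0.012, 0.006], [0.005, 0.004, -1.0]]
shift [-0.029 -0.04   0.233]
turn [ 0.005 -0.007  0.015]
[([347.9, 159.3], 29), ([410.2, 164.0], 21), ([304.9, 179.0], 29), ([324.7, 207.8], 26), ([402.8, 215.0], 24)]
[([348.3, 160.7], 16), ([410.2, 163.9], 22), ([304.9, 178.9], 28), ([324.7, 207.7], 35), ([402.7, 215.2], 27)]
```

>>> arm_command:
  series:
    - [-0.03,-0.03,0.1,0,0,0.01,-1]
    - [0,0,0.15,0,0,0,-1]
    - [0,0,0.15,0,0,0,-1]
    - [0,0,0.08,0,0,0,-1]
    - [0,0,0,0,0,0,-1]

```text
clock: 26.0
eef_pos: [0.466, -0.3693, 0.2862]
eef_rot: [-2.22, -2.219, -0.009]
force: [-0.4, 0.3, -1.8]
width: 0.0344
grip_force: 50.2
```

>>> arm_command:
  series:
    - [0,0,0.04,0,0,0,-1]
    - [0,0,0.03,0,0,0,-1]
    - [0,0,0,0,0,0,-1]

```text
clock: 26.3
eef_pos: [0.4666, -0.3698, 0.2822]
eef_rot: [-2.222, -2.221, -0.009]
force: [-0.0, -0.5, -1.6]
width: 0.0349
grip_force: 50.2
```

>>> arm_command:
  series:
    - [0,0,0.03,0,0,0,-1]
    - [0,0,0,0,0,0,-1]

```text
clock: 26.5
eef_pos: [0.4665, -0.3697, 0.2798]
eef_rot: [-2.222, -2.221, -0.009]
force: [0.4, 0.2, -0.7]
width: 0.035
grip_force: 50.2
```

>>> arm_command:
  series:
    - [0,0,0.03,0,0,0,-1]
    - [0,0,0,0,0,0,-1]

```text
clock: 26.7
eef_pos: [0.4667, -0.3699, 0.2783]
eef_rot: [2.222, 2.22, 0.01]
force: [-0.2, 1.0, 3.2]
width: 0.0348
grip_force: 51.0
```

>>> arm_command:
  series:
    - [0,0,0,0,0,0,-0.1]
    - [0,0,0,0,0,0,0.05]
    - [0,0,0,0,0,0,0.2]
    - [0,0,0,0,0,0,0.3]
    - [0,0,0,0,0,0,0.3]
    - [0,0,0,0,0,0,0.3]
    - [0,0,-0.15,0,0,0,0.3]
    - [0,0,-0.3,0,0,0,0.3]
    - [0,0,-0.5,0,0,0,0.3]
    - [0,0,-0.5,0,0,0,0.3]
    - [0,0,-0.5,0,0,0,0.3]
    - [0,0,0,0,0,0,0.3]

```text
clock: 27.9
eef_pos: [0.4658, -0.372, 0.4412]
eef_rot: [2.216, 2.212, 0.011]
force: [0.6, -1.1, -0.4]
width: 0.0555
grip_force: 0.0
```

```bash
python3 - <<'E'
from h import *
import pickle
from scipy.optimize import least_squares
go([.40,-.30,.45])
s=snapshot("scene");t=snapshot("top");pickle.dump((s,t),open("s8.pkl","wb"))
old=pickle.load(open("s0.pkl","rb"))
c=s["pixels"].astype(int);m=(c[...,0]>140)&(c[...,1]<75)&(c[...,2]<75)
n,l,st,ce=cv2.connectedComponentsWithStats(m.astype(np.uint8));print([(ce[i].round(1).tolist(),int(st[i,4])) for i in range(1,n) if st[i,4]>8 and 290<ce[i][0]<430])
# beige mask bbox near the free arm, prediction of the roll's silhouette there
a=np.linspace(0,2*np.pi,120)
p=np.array([proj(s,[.467+w,-.386+.054*np.cos(x),.172+.054*np.sin(x)]) for w in(-.018,.018) for x in a]);print("pred",p.min(0),p.max(0))
x0,y0=(p.min(0)-12).astype(int);x1,y1=(p.max(0)+12).astype(int)
s6=pickle.load(open("s6.pkl","rb"))["pixels"].astype(int)
d=(abs(c-s6).sum(2)>60)[y0:y1,x0:x1]
for r in d[::3]: print("".join(".#"[int(v)] for v in r[::2]))
print(x0,y0)
for nm,z,b in(("oiler",.05,(.70,-.216)),("spool",.05,(.367,-.07)),("tacks",.024,(.67,-.112))):
    u,v=map(int,proj(t,[*b,z]));A=t["pixels"][v-14:v+14,u-14:u+14].astype(int);B=old["top"]["pixels"][v-14:v+14,u-14:u+14].astype(int);print(nm,u,v,abs(A-B).mean().round(1))
E
python3 caps.py
```

```text
t 27.9 pos [ 0.4658 -0.372   0.4412] q [ 0.31  0.31  0.43  1.21 -0.13  1.65  0.71] F [ 0.6 -1.1 -0.4] w 0.0555
tool axes(cols) [[0.002, 1.0, 0.013], [1.0, -0.002, -0.003], [-0.002, 0.013, -1.0]]
shift [ 0.898 -0.823 -0.123]
[([347.6, 159.4], 24), ([409.8, 163.8], 20), ([304.8, 179.1], 28), ([325.4, 208.5], 28), ([403.5, 215.1], 32)]
pred [310.30924253 197.7207756 ] [362.1209843  253.70505781]
......................................
......................................
................#.....................
................#..#...........#......
................#.###.................
...............#########....#.........
............###########..#............
..........#.....######.#####..........
................########.####.........
............#...###..#..#...#.........
..........####.....###.#####........##
..........##...#....######.........###
.......##.....##.....###....#.....####
.........#.######.....###...#....#####
........#########.......#...##..#.####
.........#########.....#..####.#....##
.........##########.....###..###....#.
.........############..#########....#.
..........######################....#.
...........####################.......
.............####.############........
..............#############...........
................########..............
......................#...............
......................................
......................................
......................................
298 185
oiler 296 151 7.9
spool 250 259 10.2
tacks 264 163 5.7
t 28.0 pos [ 0.4657 -0.3712  0.4354] q [ 0.31  0.31  0.43  1.21 -0.13  1.64  0.71] F [-0.  -1.2 -0.2] w 0.0556
tool axes(cols) [[0.001, 1.0, 0.006], [1.0, -0.001, 0.002], [0.002, 0.006, -1.0]]
shift [-0.185  1.458  1.352]
115 [338.6 117.5] [ 0.734 -0.341  0.236] 0.158 17.0
14 [355.4 117.9] [ 0.731 -0.387  0.236] 0.149 0.1
15 [309.7 144.5] [ 0.658 -0.259  0.236] 0.149 59.5
10 [408.2 194.5] [ 0.51  -0.517  0.236] 0.149 -118.9
```

Silhouette matches a roll hanging on the free arm and the caps haven't moved. I'll back off, let it settle, and hand in.

>>> arm_command:
  series:
    - [0.3,-0.3,-0.2,0,0,0,0.3]
    - [0.3,-0.3,0,0,0,0,0.3]
    - [0.3,0,0,0,0,0,0.3]
    - [0,0,0,0,0,0,0.3]
    - [0,0,0,0,0,0,0.3]
    - [0,0,0,0,0,0,0.3]
    - [0,0,0,0,0,0,0.3]
    - [0,0,0,0,0,0,0.3]
    - [0,0,0,0,0,0,0.3]
    - [0,0,0,0,0,0,0.3]
    - [0,0,0,0,0,0,0.3]
    - [0,0,0,0,0,0,0.3]

```text
clock: 29.25
eef_pos: [0.4179, -0.2985, 0.4496]
eef_rot: [-2.222, -2.221, -0.009]
force: [-1.2, 0.2, 0.0]
width: 0.0551
grip_force: 0.0
```

```bash
python3 caps.py; python3 - <<'E'
from h import *
import pickle
a=pickle.load(open("s8.pkl","rb"))[0]["pixels"].astype(int);b=snapshot("scene")["pixels"].astype(int)
print("roll region change",abs(a-b)[198:254,310:362].mean())
print(job_done())
E
```

```text
t 29.25 pos [ 0.4179 -0.2985  0.4496] q [ 0.21  0.11  0.4   1.4  -0.05  1.64  0.6 ] F [-1.2  0.2  0. ] w 0.0551
tool axes(cols) [[0.001, 1.0, 0.004], [1.0, -0.001, 0.004], [0.004, 0.004, -1.0]]
shift [-1.099  2.058  1.524]
116 [338.7 117.5] [ 0.733 -0.341  0.236] 0.158 17.0
14 [355.4 117.9] [ 0.731 -0.387  0.236] 0.149 0.1
13 [403.4 142.5] [ 0.656 -0.514  0.236] 0.147 -59.9
15 [309.7 144.5] [ 0.658 -0.259  0.236] 0.149 59.5
20 [407.6 194.8] [ 0.509 -0.515  0.236] 0.147 -119.5
11 [360.9 223.8] [ 0.435 -0.387  0.236] 0.147 -179.8
roll region change 5.885531135531136
the job is handed in; nothing more can be done
None
```

I turned the carousel so its empty arm points at the front edge (within about half a degree), stood the loose roll on its rim, re-gripped it from above and hung it on that arm, and handed the job in at about 29 s; no verdict came back, the final hang was checked by image comparison rather than by eye, and one joint read 0.003 rad past its range during a test tilt.

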